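# Seat a label holder behind the lip of a slide-shelf rail and hold it for clamping

## Robot

A 7-joint arm with a two-finger parallel gripper is mounted at the origin on the work surface. World frame = base frame: x ahead of the robot, y to its left, z up, the work surface at z = 0. Lengths are in m, angles in degrees, forces in N, time in s.
With the tool pointing down it reaches from about 0.425 to 0.875 m from the base axis. Payload 4.7 kg.
Tool frame: the origin (TCP) lies between the finger pads; the fingertips stand env.tip_reach ahead of it and the grasp point (between the pads) lies 2 mm behind it (env.tip_reach is the distance from the TCP to the fingertips, in m); z points along the fingers, y is the line along which they close (so a half turn about z gives the same grasp; the last joint's range is limited). The gripper opens to 87 mm and grips with 3 to 60 N. Pads are 19 mm wide; open, the fingers measure 117 mm over their backs; the gripper's body (75 mm by 190 mm) begins 51 mm behind the grasp point.
Start: joints at [-75.224, 18.392, -4.016, 83.108, 1.295, 78.541, -3.26], TCP at [0.157, 0.631, 0.24] pointing down, gripper open.
Joint ranges: [-163.93, 163.93], [-17.29, 119.83], [-79.2, 71.16], [3.27, 140.29], [-89.18, 269.18], [5.43, 117.66], [-154.24, 154.24]. Speed limits (degrees/s): [147.25, 147.25, 180, 180, 180, 180, 180].

## Interface

Orientations are given as [roll, pitch, yaw] about the fixed x, y, z axes, in that order (R = Rz(yaw) Ry(pitch) Rx(roll)).
In Python, from cell import env, read_camera gives the robot as it stands (env), with the cameras as plain functions.
- The arm moves only by the shell command python3 steer.py 'ROWS' [FORCE]. ROWS is rows parted by semicolons, their numbers by spaces, 1 to 8 of them, each of 5 numbers: dx, dy, dz in m, then a turn about the tool's z in degrees, then the finger opening in m; each row is the pose to reach, as a shift and turn from the pose commanded when the command began, along the tool's axes at that moment; what a row does not reach only later rows make up. A row lasts 1/12 s, in which the tool goes at most 0.0417 m and 7.16 degrees, less where a joint would pass 70% of its speed; a pose out of reach is approached as far as the arm can. The fingers move at their own pace and stop on an object; FORCE is the grip in N (left out, the last holds). Time passes only in rows, so rows that do not move let the fingers close. It prints the time, the measured TCP pose, the force, the opening and the grip force at its end.
- env.get_obs(): the state, without advancing time (a new reading comes with each control period).
- read_camera(name): name is "side" or "top"; returns a dict with "color" (384x512x3 uint8, blue, green, red), "fx", "fy", "cx", "cy" (pixels), "dist" ([k1, k2, p1, p2, k3] as OpenCV has them; the pictures are not rectified), "world_from_camera" (4x4, takes a point from camera to world coordinates). Camera axes: x right, y down, z forward; pixel columns grow to the right and rows downward; lengths in m; the calibration is good to about 2 mm. A picture is of the moment at which its call begins. There is no depth.
- env.sign_off(): hands the job in; it is judged then, once.
The state is a dict: "time_s": time; "qpos": joint angles; "joint_velocities": joint speeds; "effort": joint torques, N m; "tool_pos": TCP position; "tool_rot": TCP orientation; "force": force on the tool from outside, world axes, zero at the start; "wrist_torque": the same for the moment, N m; "grip_width": finger opening in m; "grasp_force": force on a finger pad.
Only numpy, scipy, OpenCV 4.12 (cv2) and the standard library are available. Lean on these libraries where they do the work, as an engineer would, in place of code of your own. Each camera call takes 0.05 s, during which the arm holds its last target. There are 200 camera calls.

## Task

Take the label holder that leans against the slide box, stand it upright on its long thin edge in the rail on the front of the steel shelf, between the lip and the shelf face, near the middle of the rail, with its card facing out. Ease it down behind the lip until you feel it fully home, then finish while still gripping it, pressing it firmly both down onto the rail's floor and flat back against the shelf face, so that I can tighten the clamp screws. Leave the slide box, the bottle and the screwdriver where they are.

Things in the scene. Friction and masses are not known exactly. Their poses are not given: they have to be found in the camera images.
- holder: Label holder, flat frame 106 x 74 x 8 mm, 120 g: aluminium border and white card in front, plain black back. Origin: centre of its long bottom edge, mid thickness. z runs up the 74 mm, y along the 106 mm, x through the thickness from card (-4 mm) to back (+4 mm). It leans on the slide box 26 degrees off vertical, back on the box's top edge, card away from the box; upper 40 mm free on both sides.
- holder_card (a point): Centre of the holder's front (card) face, 37 mm above its bottom edge; axes as the holder's.
- rail: Fixed J-shaped aluminium rail, 130 mm long. Origin: mid length, top of its floor, in the plane of the shelf face. x into the shelf, y along, z up. Channel x = -12 to 0 mm; lip 2.5 mm thick, 14 mm high, then flared outwards up to z = 20 mm, x = -18 mm. Two clamp-screw heads in front of the lip at y = +-40 mm, out to x = -27 mm, clear of the channel. The shelf face reaches z = 43 mm.
- shelf: White steel bench-top shelf, fixed, 220 x 460 mm, board top 90 mm above the bench. Origin: on the bench under its centre. x points from the front face (x = -110 mm) to the back, y along it. The rail sits somewhere along the front face, its floor 47 mm above the bench. The board behind the rail is empty; small slide boxes stand fixed at its ends, over 100 mm behind the front face.
- slide_box: Grey slide box lying flat, 175 x 208 x 30 mm, 0.9 kg, loose; origin under its centre. The holder leans on its +x side (175 mm is along x).
- oil_bottle: Amber bottle, 32 mm diameter, 75 mm high, loose; origin under its centre.
- screwdriver: Screwdriver 160 mm long, loose, lying on the bench along its own x, black handle towards -x; origin under it.

How it is judged:
By the outcome, as a careful person would: the job done as asked, in the order asked, and still so for the second after the job is handed in, while the arm keeps its last pose, push and grip.
It also fails if it takes over 42 s, if anything falls off the work surface, if the arm or the gripper's body presses on something with over 40 N, if the wrist force passes 120 N, or if a joint passes its speed limit or range.

## Working session

There is one attempt and no reset: what is moved stays moved. The work goes in short steps, Python scripts to look and compute and a shell command to move; the robot and the scene stay as the last step left them, time stands still between calls to the robot, and variables do not carry over. Pictures are saved under pics/ and viewed, at most 10 in all, crops included, and the job is handed in when it is done.

```bash
ls; mkdir -p pics; python3 - <<'E'
from cell import env, read_camera
import cv2,numpy as np
o=env.get_obs();print({k:np.round(v,3) for k,v in o.items()},env.tip_reach)
for n in("side","top"):
    c=read_camera(n);cv2.imwrite(f"pics/{n}0.png",c["color"]);print(n,c["fx"],c["fy"],c["cx"],c["cy"],c["dist"]);print(np.round(c["world_from_camera"],4))
E
```

```text
cell.py
pics
steer.py
{'time_s': np.float64(0.0), 'qpos': array([-75.225,  18.44 ,  -4.013,  83.174,   1.295,  78.54 ,  -3.26 ]), 'joint_velocities': array([ 0.004,  0.022,  0.031,  0.08 , -0.011, -0.035, -0.022]), 'effort': array([-0.0000e+00, -4.9129e+01, -4.0400e-01, -3.1253e+01, -6.4000e-02,
        4.4000e-02,  0.0000e+00]), 'tool_pos': array([0.157, 0.63 , 0.238]), 'tool_rot': array([-1.79891e+02,  6.00000e-03,  1.66032e+02]), 'force': array([0.222, 0.208, 0.352]), 'wrist_torque': array([-0.012,  0.005,  0.001]), 'grasp_force': np.float64(0.0), 'grip_width': np.float64(0.087)} 0.017
side 395.01093039665665 395.01093039665665 246.17085088738713 190.0854616744255 [-0.08376512  0.          0.          0.          0.        ]
[[ 9.019e-01 -3.184e-01  2.919e-01  3.524e-01]
 [-4.320e-01 -6.634e-01  6.110e-01 -3.991e-01]
 [-9.000e-04 -6.772e-01 -7.358e-01  6.240e-01]
 [ 0.000e+00  0.000e+00  0.000e+00  1.000e+00]]
top 450.8391200292349 450.8391200292349 248.46279554056622 190.0367572991006 [-0.06776265  0.          0.          0.          0.        ]
[[ 1.1500e-02 -9.9090e-01  1.3380e-01  4.5520e-01]
 [-9.9990e-01 -1.1500e-02  8.0000e-04  7.5400e-02]
 [ 8.0000e-04 -1.3380e-01 -9.9100e-01  1.1694e+00]
 [ 0.0000e+00  0.0000e+00  0.0000e+00  1.0000e+00]]
```

View pics/side0.png

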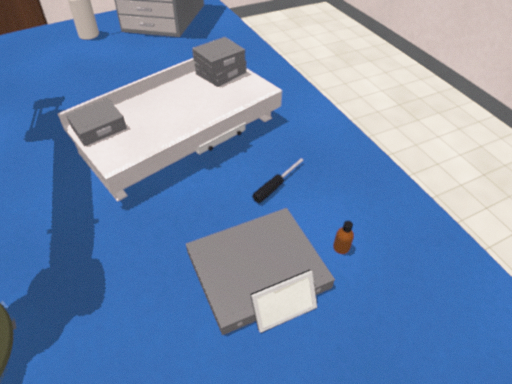

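View pics/top0.png

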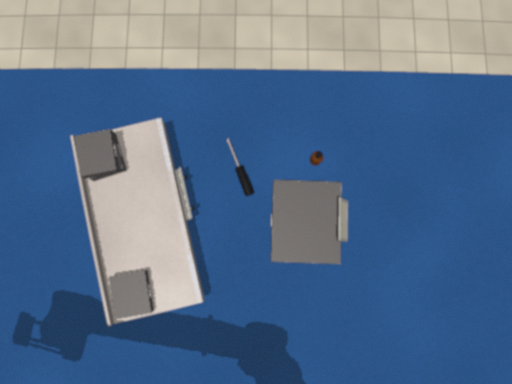

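The side view shows the holder at about (285,300), leaning on the slide box's near side, and the rail at about (222,138). In the top view the holder is at about (342,220), and the rail is at about (184,193) on the shelf's right-hand face. I'll zoom in on both.

```bash
cat > h.py <<'E'
import cv2,numpy as np
from cell import env, read_camera
def ray(c,uv):
    K=np.array([[c["fx"],0,c["cx"]],[0,c["fy"],c["cy"]],[0,0,1]])
    p=cv2.undistortPoints(np.array(uv,float).reshape(-1,1,2),K,np.array(c["dist"]))[:,0]
    T=c["world_from_camera"];d=np.c_[p,np.ones(len(p))]@T[:3,:3].T
    return T[:3,3],d/np.linalg.norm(d,axis=1,keepdims=True)
def plane(c,uv,z):
    o,d=ray(c,uv);return o+d*((z-o[2])/d[:,2])[:,None]
def tri(c1,a,c2,b):
    o1,D1=ray(c1,a);o2,D2=ray(c2,b);P=[];G=[]
    for d,e in zip(D1,D2):
        s=np.linalg.lstsq(np.c_[d,-e],o2-o1,rcond=None)[0]
        p,q=o1+s[0]*d,o2+s[1]*e;P.append((p+q)/2);G.append(np.linalg.norm(p-q))
    return np.array(P),np.array(G)
def crop(img,x,y,w,h,W=400,H=300):
    k=cv2.resize(img[y:y+h,x:x+w],(W,H),interpolation=cv2.INTER_CUBIC)
    for i in range(0,w,10):cv2.line(k,(i*W//w,0),(i*W//w,6 if i%50 else 14),(0,0,255),1)
    for i in range(0,h,10):cv2.line(k,(0,i*H//h),(6 if i%50 else 14,i*H//h),(0,0,255),1)
    return k
E
python3 - <<'E'
from h import *
s=cv2.imread("pics/side0.png");t=cv2.imread("pics/top0.png")
m=np.vstack([np.hstack([crop(s,235,260,100,75),crop(t,305,182,80,60)]),np.hstack([crop(s,180,105,80,60),crop(t,150,160,80,60)])])
cv2.imwrite("pics/m1.png",m)
E
```

```text
(no output)
```

View pics/m1.png

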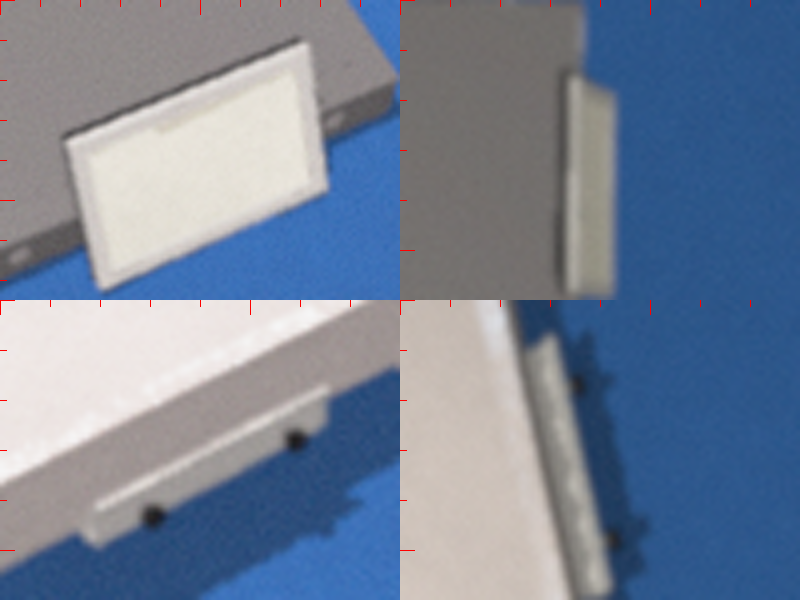

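Card face corners in the side image: (251.5,295), (311.3,270.5), (316.8,307), (260.5,332.5). In the top image: (339,240), (338.4,197), (348.2,200.6), (347.6,241.4). The rail's flare edge runs from (199,146.6) to (245.4,122.4) in the side view, and from (192.2,218) to (180.6,167) in the top view.

```bash
python3 - <<'E'
from h import *
np.set_printoptions(precision=4,suppress=True)
cs=read_camera("side");ct=read_camera("top")
A=[(251.5,295),(311.3,270.5),(316.8,307),(260.5,332.5)]
# refine the card-face quad in the side view: line fits on white mask
hsv=cv2.cvtColor(cs["color"],cv2.COLOR_BGR2HSV)
m=((hsv[...,1]<60)&(hsv[...,2]>165)).astype(np.uint8);m[:260]=0;m[:,:235]=0;m[:,335:]=0;m[345:]=0
ctr=max(cv2.findContours(m,0,1)[0],key=cv2.contourArea);print(cv2.contourArea(ctr))
P=ctr[:,0].astype(float);L=[]
for i in range(4):
    a,b=np.array(A[i]),np.array(A[(i+1)%4]);u=(b-a)/np.linalg.norm(b-a);n=np.array([-u[1],u[0]])
    t=(P-a)@u;k=(abs((P-a)@n)<3)&(t>6)&(t<np.linalg.norm(b-a)-6)
    L.append(cv2.fitLine(P[k].astype(np.float32),cv2.DIST_HUBER,0,.01,.01).ravel())
Q=[]
for i in range(4):
    l,k=L[i-1],L[i];s=np.linalg.solve(np.c_[l[:2],-k[:2]],k[2:]-l[2:]);Q.append(l[2:]+s[0]*l[:2])
Q=np.array(Q);print("quad",Q)
B=[(339,240),(338.4,197),(348.2,200.6),(347.6,241.4)]
for a in (A,Q):
    X,g=tri(cs,a,ct,B);print("holder corners\n",X,g)
K=np.array([[cs["fx"],0,cs["cx"]],[0,cs["fy"],cs["cy"]],[0,0,1]])
obj=np.array([[-.053,.074,0],[.053,.074,0],[.053,0,0],[-.053,0,0]])
for q in (np.array(A),Q):
    ok,r,t=cv2.solvePnP(obj,q.astype(float),K,np.array(cs["dist"]))
    T=cs["world_from_camera"];R=T[:3,:3]@cv2.Rodrigues(r)[0];o=T[:3,:3]@t.ravel()+T[:3,3]
    print("pnp",o,"\n",R)
X,g=tri(cs,[(199,146.6),(245.4,122.4)],ct,[(192.2,218),(180.6,167)]);print("flare",X,g)
X,g=tri(cs,[(210.6,148.2),(239.2,133)],ct,[(192.8,208),(185.4,177)]);print("screws",X,g)
print("flare@.067 side",plane(cs,[(199,146.6),(245.4,122.4)],.067));print("top",plane(ct,[(192.2,218),(180.6,167)],.067))
# shelf top front edge from top view: white->dark transition rows
g=cv2.GaussianBlur(ct["color"].astype(np.float32)[...,2],(0,0),.7)
E=[]
for v in list(range(130,160,3))+list(range(225,295,5)):
    d=g[v,150:215];i=np.argmin(np.diff(d));E.append((150.5+i,v))
l=cv2.fitLine(np.array(E,np.float32),cv2.DIST_HUBER,0,.01,.01).ravel();print(np.array(E).T)
pts=[l[2:]+l[:2]/l[1]*(v-l[3]) for v in(125,300)];print("edge z=.09",plane(ct,pts,.09))
E
```

```text
2282.5
quad [[251.7449 294.9263]
 [311.5494 270.2021]
 [315.7181 307.1963]
 [259.9224 331.6161]]
holder corners
 [[ 0.4832 -0.144   0.0773]
 [ 0.5889 -0.1449  0.0735]
 [ 0.5863 -0.1818  0.0144]
 [ 0.482  -0.1792  0.0127]] [0.0003 0.0009 0.0006 0.0008]
holder corners
 [[ 0.4834 -0.144   0.0774]
 [ 0.589  -0.1449  0.0742]
 [ 0.5855 -0.1815  0.014 ]
 [ 0.4816 -0.1786  0.0153]] [0.0001 0.0013 0.0024 0.0001]
pnp [ 0.5368 -0.1776  0.0052] 
 [[ 0.9998  0.0144 -0.0151]
 [-0.0201  0.48   -0.877 ]
 [-0.0054  0.8771  0.4802]]
pnp [ 0.536  -0.1763  0.0051] 
 [[ 0.9996  0.0291 -0.0039]
 [-0.0169  0.4601 -0.8877]
 [-0.024   0.8874  0.4604]]
flare [[0.5335 0.212  0.0753]
 [0.6584 0.2446 0.0746]] [0.0016 0.0002]
screws [[0.5593 0.2131 0.0601]
 [0.6369 0.2339 0.0593]] [0.0015 0.0015]
flare@.067 side [[0.5371 0.2211 0.067 ]
 [0.6625 0.2535 0.067 ]]
top [[0.5333 0.2133 0.067 ]
 [0.6599 0.2458 0.067 ]]
[[163.5 164.5 165.5 165.5 166.5 167.5 167.5 168.5 169.5 169.5 185.5 186.5
  187.5 188.5 189.5 190.5 192.5 193.5 194.5 195.5 196.5 197.5 198.5 200.5]
 [130.  133.  136.  139.  142.  145.  148.  151.  154.  157.  225.  230.
  235.  240.  245.  250.  255.  260.  265.  270.  275.  280.  285.  290. ]]
edge z=.09 [[0.7608 0.2903 0.09  ]
 [0.339  0.182  0.09  ]]
```

```bash
cat > go.py <<'E'
import sys
from h import *
from scipy.spatial.transform import Rotation as R
o=env.get_obs();g=np.array(sys.argv[1:4],float)
M=R.from_euler("xyz",o["tool_rot"],degrees=True).as_matrix()
s=M.T@(g-o["tool_pos"]);t=-((float(sys.argv[4])-o["tool_rot"][2]+180)%360-180)
print("shift",s.round(4),"turn",round(t,2),"rows>=",np.ceil(max(np.linalg.norm(s)/.0417,abs(t)/7.16)),o["tool_pos"].round(4),o["tool_rot"].round(2),o["force"].round(1))
E
python3 steer.py '-0.036 -0.021 0 -2 0.087; -0.073 -0.041 0 -4 0.087; -0.109 -0.062 0 -6 0.087; -0.146 -0.083 0 -8 0.087; -0.182 -0.103 0 -10 0.087; -0.219 -0.124 0 -12 0.087; -0.255 -0.144 0 -13 0.087; -0.292 -0.165 0 -13 0.087'
python3 go.py .536 -.167 .15 179
```

```text
time_s: 0.87
tool_pos: [0.4001, 0.3999, 0.2396]
tool_rot: [180.0, 0.0, 179.1]
force: [0.9, 0.5, -0.8]
grip_width: 0.0876
grasp_force: 0.0
shift [-0.145  -0.5647  0.0895] turn 0.08 rows>= 15.0 [0.4001 0.3999 0.2396] [1.7998e+02 1.0000e-02 1.7908e+02] [ 0.9  0.5 -0.8]
```

```bash

python3 steer.py '-0.010 -0.039 0 0 0.087; -0.020 -0.078 0 0 0.087; -0.030 -0.117 0 0 0.087; -0.040 -0.156 0 0 0.087; -0.050 -0.195 0 0 0.087; -0.060 -0.234 0 0 0.087; -0.070 -0.273 0 0 0.087; -0.080 -0.312 0.01 0 0.087'
python3 steer.py '-0.009 -0.036 0.010 0 0.087; -0.018 -0.072 0.020 0 0.087; -0.028 -0.108 0.030 0 0.087; -0.038 -0.144 0.040 0 0.087; -0.048 -0.180 0.050 0 0.087; -0.057 -0.216 0.060 0 0.087; -0.065 -0.253 0.07 0 0.087; -0.065 -0.253 0.07 0 0.087'
python3 go.py .536 -.167 .055 179
python3 - <<'E'
from h import *
s=read_camera("side")["color"];t=read_camera("top")["color"]
cv2.imwrite("pics/m2.png",np.hstack([crop(s,205,210,140,140,400,400),crop(t,290,150,100,100,400,400)]))
E
```

```text
time_s: 1.53
tool_pos: [0.4748, 0.0867, 0.2313]
tool_rot: [179.9, 0.2, 179.0]
force: [2.4, 0.7, -0.5]
grip_width: 0.0867
grasp_force: 0.0
time_s: 2.2
tool_pos: [0.5327, -0.1747, 0.1579]
tool_rot: [-179.7, -0.1, 178.5]
force: [-1.2, -1.2, -0.0]
grip_width: 0.087
grasp_force: 0.0
shift [-0.0034  0.0085  0.1028] turn -0.54 rows>= 3.0 [ 0.5327 -0.1747  0.1579] [-1.7965e+02 -1.3000e-01  1.7846e+02] [-1.2 -1.2 -0. ]
```

View pics/m2.png

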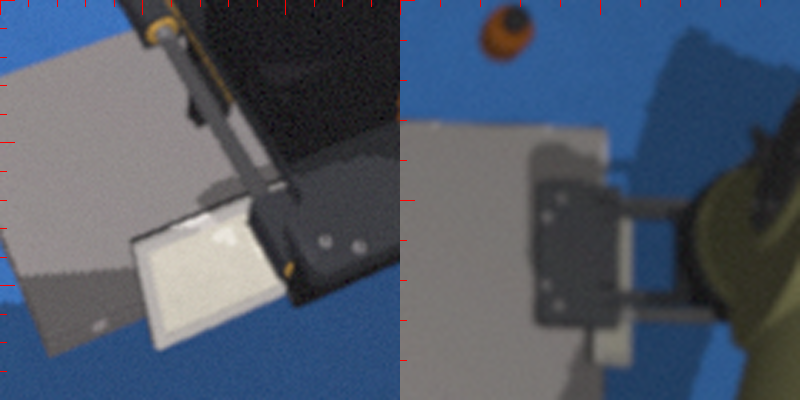

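The gripper hangs above the holder with its fingers on either side, and the view is partly hidden by the body at about (334,214) in the top image. Next I descend and close gently.

```bash

python3 steer.py '0 0.004 0.02 -0.5 0.087; -0.002 0.006 0.045 -0.5 0.087; -0.003 0.007 0.07 -0.5 0.087; -0.003 0.007 0.09 -0.5 0.087; -0.003 0.007 0.102 -0.5 0.087; -0.003 0.007 0.103 -0.5 0.087;-0.003 0.007 0.103 -0.5 0.087'
python3 go.py .536 -.168 .054 179
```

```text
time_s: 2.88
tool_pos: [0.5376, -0.1577, 0.0566]
tool_rot: [180.0, -0.0, 179.6]
force: [-0.3, -0.8, 0.5]
grip_width: 0.0868
grasp_force: 0.0
shift [ 0.0015 -0.0103  0.0026] turn 0.61 rows>= 1.0 [ 0.5376 -0.1577  0.0566] [ 1.7997e+02 -3.0000e-02  1.7961e+02] [-0.3 -0.8  0.5]
```

```bash

python3 steer.py '0.001 -0.006 0.002 0.5 0.087; 0.001 -0.010 0.002 0.5 0.075; 0.001 -0.010 0.002 0.5 0.065; 0.001 -0.010 0.002 0.5 0.055; 0.001 -0.010 0.002 0.5 0.045' 10
python3 go.py .536 -.168 .054 179
python3 steer.py '0 0 0 0 0.038; 0 0 0 0 0.032; 0 0 0 0 0.028; 0 0 0 0 0.024; 0 0 0 0 0.020; 0 0 0 0 0.016'
python3 go.py .536 -.168 .054 179
```

```text
time_s: 3.3
tool_pos: [0.5368, -0.169, 0.0551]
tool_rot: [180.0, 0.1, 179.0]
force: [-0.6, 0.0, -0.0]
grip_width: 0.068
grasp_force: 0.0
shift [0.0008 0.001  0.0011] turn 0.01 rows>= 1.0 [ 0.5368 -0.169   0.0551] [1.7999e+02 6.0000e-02 1.7901e+02] [-0.6  0.  -0. ]
time_s: 3.8
tool_pos: [0.5364, -0.1688, 0.0545]
tool_rot: [180.0, 0.0, 179.0]
force: [0.2, -0.5, 0.5]
grip_width: 0.0284
grasp_force: 0.0
shift [0.0005 0.0008 0.0005] turn 0.04 rows>= 1.0 [ 0.5364 -0.1688  0.0545] [180.     0.   179.04] [ 0.2 -0.5  0.5]
```

```bash

python3 steer.py '0 0 0 0 0.016; 0 0 0 0 0.013; 0 0 0 0 0.010; 0 0 0 0 0.007; 0 0 0 0 0.005; 0 0 0 0 0.004;0 0 0 0 0.004;0 0 0 0 0.004' 15
python3 steer.py '0 0 0 0 0.004; 0 0 0 0 0.004' 35
python3 - <<'E'
from h import *
s=read_camera("side")["color"];t=read_camera("top")["color"]
cv2.imwrite("pics/m3.png",np.hstack([crop(s,205,210,140,140,400,400),crop(t,290,150,100,100,400,400)]))
E
```

```text
time_s: 4.47
tool_pos: [0.5364, -0.1689, 0.0545]
tool_rot: [-180.0, 0.0, 179.0]
force: [-0.6, -0.8, -0.9]
grip_width: 0.0079
grasp_force: 15.0
time_s: 4.63
tool_pos: [0.5364, -0.1688, 0.0545]
tool_rot: [180.0, 0.0, 179.0]
force: [0.7, 0.0, -0.5]
grip_width: 0.008
grasp_force: 35.0
```

View pics/m3.png

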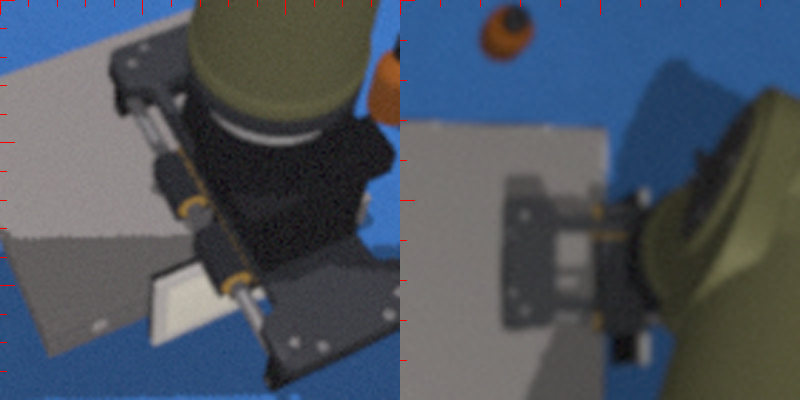

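The gripper is closed on the holder at 8.0 mm, so it stands upright and flat between the pads. The fingertips are too low for the final seat, because they would hit the shelf board behind the face. I'll open slightly and regrip about 12 mm higher.

```bash

python3 steer.py '0 0 0 0 0.0105; 0 0 0 0 0.0105; 0 0 -0.004 0 0.0105; 0 0 -0.008 0 0.0105; 0 0 -0.012 0 0.0105; 0 0 -0.012 0 0.0105' 15
python3 steer.py '0 0 0 0 0.004; 0 0 0 0 0.004; 0 0 0 0 0.004; 0 0 0 0 0.004' 40
python3 steer.py '0 0 -0.01 0 0.004; 0 0 -0.03 0 0.004; 0 0 -0.06 0 0.004; 0 0 -0.09 0 0.004; 0 0 -0.12 0 0.004'
python3 go.py .592 .2 .19 194.4
```

```text
time_s: 5.23
tool_pos: [0.5372, -0.169, 0.0678]
tool_rot: [-180.0, 0.1, 179.0]
force: [0.7, -0.2, 0.2]
grip_width: 0.0105
grasp_force: 0.0
time_s: 5.57
tool_pos: [0.5368, -0.1689, 0.067]
tool_rot: [180.0, 0.0, 179.0]
force: [-0.3, -0.2, 6.1]
grip_width: 0.0075
grasp_force: 40.0
time_s: 5.98
tool_pos: [0.5356, -0.1688, 0.1875]
tool_rot: [-180.0, -0.1, 179.0]
force: [-0.2, -0.2, -1.3]
grip_width: 0.0077
grasp_force: 40.0
shift [-0.05    0.3697 -0.0025] turn -15.39 rows>= 9.0 [ 0.5356 -0.1688  0.1875] [-1.8000e+02 -9.0000e-02  1.7901e+02] [-0.2 -0.2 -1.3]
```

```bash

python3 steer.py '-0.008 0.035 0 0 0.004; -0.016 0.070 0 -2 0.004; -0.024 0.105 0 -4 0.004; -0.032 0.140 0 -6 0.004; -0.040 0.175 0 -8 0.004; -0.048 0.210 0 -10 0.004; -0.054 0.245 0 -12 0.004; -0.058 0.270 0 -13 0.004'
python3 go.py .604 .199 .19 194.4
python3 steer.py '-0.002 0.03 0 -1 0.004; -0.003 0.06 0 -2 0.004; -0.003 0.085 0 -2.4 0.004; -0.003 0.095 0 -2.4 0.004; -0.003 0.1 0 -2.4 0.004;-0.003 0.1 0 -2.4 0.004'
python3 go.py .604 .199 .19 194.4
python3 - <<'E'
from h import *
s=read_camera("side")["color"];t=read_camera("top")["color"]
cv2.imwrite("pics/s4.png",s);cv2.imwrite("pics/t4.png",t)
cv2.imwrite("pics/m4.png",np.hstack([crop(s,160,60,100,120,400,480),crop(t,140,140,100,120,400,480)]))
E
```

```text
time_s: 6.65
tool_pos: [0.5987, 0.1044, 0.1863]
tool_rot: [179.9, -0.0, -167.7]
force: [0.4, 0.4, -1.5]
grip_width: 0.0077
grasp_force: 40.0
shift [-0.0253  0.0913 -0.0036] turn -2.1 rows>= 3.0 [0.5987 0.1044 0.1863] [ 1.7992e+02 -3.0000e-02 -1.6770e+02] [ 0.4  0.4 -1.5]
time_s: 7.15
tool_pos: [0.5809, 0.1985, 0.1864]
tool_rot: [-180.0, -0.0, -165.5]
force: [0.2, 0.6, -1.7]
grip_width: 0.0077
grasp_force: 40.0
shift [-0.0225 -0.0053 -0.0036] turn 0.06 rows>= 1.0 [0.5809 0.1985 0.1864] [-1.7996e+02 -3.0000e-02 -1.6554e+02] [ 0.2  0.6 -1.7]
```

View pics/m4.png

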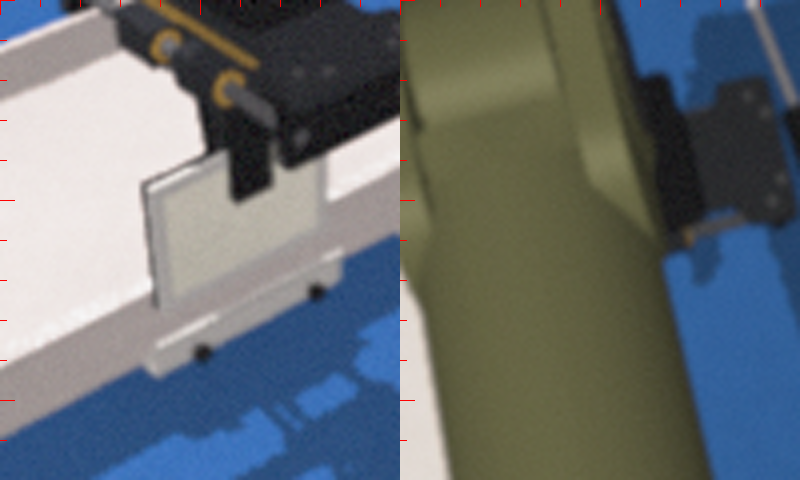

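The holder is upright in the grip with its card facing out. In the side image its bottom edge runs from about (200,137) to (241,116), above the rail. I forgot a 22 mm shift along the rail, so I'll apply it and look closer.

```bash

python3 steer.py '-0.012 -0.003 0 0 0.004; -0.0225 -0.005 0 0 0.004; -0.0225 -0.005 0 0 0.004; -0.0225 -0.005 0 0 0.004'
python3 go.py .604 .199 .19 194.4
python3 - <<'E'
from h import *
s=read_camera("side")["color"]
cv2.imwrite("pics/s5.png",s)
cv2.imwrite("pics/m5.png",crop(s,180,85,90,75,720,600))
E
```

```text
time_s: 7.58
tool_pos: [0.6047, 0.1968, 0.1865]
tool_rot: [-179.9, -0.0, -165.8]
force: [0.1, -0.6, -0.7]
grip_width: 0.0076
grasp_force: 40.0
shift [ 0.0002  0.0023 -0.0035] turn -0.17 rows>= 1.0 [0.6047 0.1968 0.1865] [-1.7993e+02 -2.0000e-02 -1.6577e+02] [ 0.1 -0.6 -0.7]
```

View pics/m5.png

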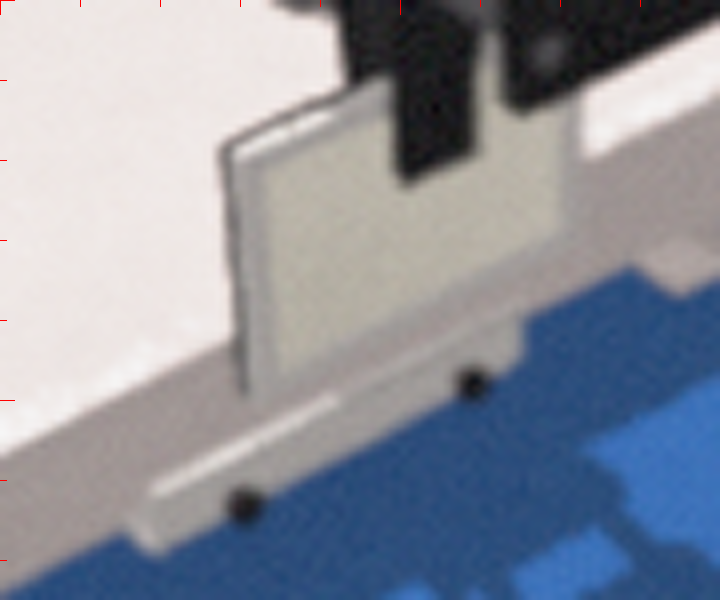

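Card corners in the side image: TL (209.8,105), BL (211.3,134.6), BR (251.4,115). Screw heads are at (210.6,148.4) and (239,133.1). I'll compare these with the tool pose.

```bash
python3 - <<'E'
from h import *
from scipy.spatial.transform import Rotation as R
np.set_printoptions(precision=4,suppress=True)
c=read_camera("side");o=env.get_obs();M=R.from_euler("xyz",o["tool_rot"],degrees=True).as_matrix()
O,d=ray(c,[(209.8,105),(211.3,134.6),(251.4,115)])
n=M[:,1];P0=o["tool_pos"]-.004*n
X=O+d*(((P0-O)@n)/(d@n))[:,None]
print("in tool frame",(X-o["tool_pos"])@M);print(X)
# rail flare corners, same camera, intersect with vertical plane of flare at candidate shelf face
ns=np.array([-.2487,.9686,0]);r0=np.array([.592,.247,.047])
for uv,off in (([(199,146.6),(245.4,122.4)],-.018),([(210.6,148.3),(239.1,133.1)],-.027)):
    O,d=ray(c,uv);p0=r0+off*ns;Y=O+d*(((p0-O)@ns)/(d@ns))[:,None]
    print("rail frame y,z",(Y-r0)@np.array([-.9686,-.2487,0]),Y[:,2]-.047)
E
```

```text
in tool frame [[ 0.0514 -0.004  -0.007 ]
 [ 0.0534 -0.004   0.0626]
 [-0.051  -0.004   0.0647]]
[[0.5551 0.1814 0.1936]
 [0.5531 0.1808 0.1239]
 [0.6543 0.2067 0.1218]]
rail frame y,z [ 0.0636 -0.0643] [0.0266 0.0268]
rail frame y,z [ 0.0407 -0.0384] [0.0149 0.0151]
```

```bash
python3 go.py .596 .232 .143 194.4
python3 steer.py '0 0.020 0.005 -0.2 0.004; -0.0 0.034 0.02 -0.2 0.004; -0.001 0.036 0.035 -0.2 0.004; -0.001 0.036 0.043 -0.2 0.004; -0.001 0.036 0.043 -0.2 0.004; -0.001 0.036 0.043 -0.2 0.004'
python3 go.py .595 .236 .138 194.4
```

```text
shift [-0.0008  0.035   0.0435] turn -0.08 rows>= 2.0 [0.6039 0.198  0.1865] [-1.7998e+02 -4.0000e-02 -1.6568e+02] [ 1.   0.2 -0.9]
time_s: 8.18
tool_pos: [0.596, 0.2332, 0.1435]
tool_rot: [-180.0, -0.0, -165.4]
force: [-0.2, 0.8, -0.4]
grip_width: 0.0079
grasp_force: 40.0
shift [0.0003 0.003  0.0055] turn 0.16 rows>= 1.0 [0.596  0.2332 0.1435] [-1.7996e+02 -4.0000e-02 -1.6544e+02] [-0.2  0.8 -0.4]
```

```bash
python3 steer.py '0 0 0.003 0 0.004; 0 0 0.006 0 0.004;  0 0.001 0.006 0 0.004; 0 0.002 0.006 0 0.004; 0 0.003 0.006 0 0.004; 0 0.004 0.006 0 0.004; 0 0.005 0.006 0 0.004'
python3 go.py .592 .247 .138 194.4
python3 steer.py '0 0.001 0 0 0.004; 0 0.002 0 0 0.004; 0 0.003 0 0 0.004;0 0.003 0 0 0.004'
python3 go.py .592 .247 .138 194.4
```

```text
time_s: 8.77
tool_pos: [0.5949, 0.2396, 0.1378]
tool_rot: [180.0, 0.0, -165.4]
force: [-1.0, -0.2, -1.4]
grip_width: 0.0077
grasp_force: 40.0
shift [ 0.0009  0.0079 -0.0002] turn 0.24 rows>= 1.0 [0.5949 0.2396 0.1378] [ 1.7999e+02  2.0000e-02 -1.6536e+02] [-1.  -0.2 -1.4]
time_s: 9.1
tool_pos: [0.594, 0.2426, 0.1376]
tool_rot: [180.0, 0.0, -165.3]
force: [0.5, -0.1, 0.1]
grip_width: 0.0077
grasp_force: 40.0
shift [ 0.0008  0.0047 -0.0004] turn 0.26 rows>= 1.0 [0.594  0.2426 0.1376] [ 179.99    0.   -165.34] [ 0.5 -0.1  0.1]
```

```bash
python3 steer.py '0 0.001 0 0.2 0.004; 0 0.002 0 0.2 0.004; 0 0.002 0 0.2 0.004'
python3 steer.py '0 0.001 0 0 0.004; 0 0.002 0 0 0.004; 0 0.002 0 0 0.004'
python3 go.py .592 .247 .138 194.4
```

```text
time_s: 9.35
tool_pos: [0.5935, 0.2445, 0.1376]
tool_rot: [180.0, 0.0, -165.6]
force: [1.3, 0.1, -1.2]
grip_width: 0.0076
grasp_force: 40.0
time_s: 9.6
tool_pos: [0.593, 0.2464, 0.1376]
tool_rot: [180.0, 0.0, -165.6]
force: [-0.2, -1.2, -0.1]
grip_width: 0.0076
grasp_force: 40.0
shift [ 0.0008  0.0008 -0.0004] turn 0.05 rows>= 1.0 [0.593  0.2464 0.1376] [ 179.99    0.   -165.55] [-0.2 -1.2 -0.1]
```

```bash
for i in 1 2; do python3 steer.py '0 0.001 0 0 0.004; 0 0.002 0 0 0.004; 0 0.002 0 0 0.004' | grep -E "pos|force"; done
python3 go.py .592 .247 .138 194.4
```

```text
tool_pos: [0.5929, 0.247, 0.1376]
force: [0.3, -2.1, -0.3]
grasp_force: 40.0
tool_pos: [0.5928, 0.2472, 0.1376]
force: [1.1, -6.1, -0.4]
grasp_force: 40.0
shift [ 0.0009  0.     -0.0004] turn -0.06 rows>= 1.0 [0.5928 0.2472 0.1376] [-1.7979e+02 -1.0000e-02 -1.6566e+02] [ 1.1 -6.1 -0.4]
```

Contact with the shelf face is felt at TCP y≈0.247. I'll back off about 1.5 mm and ease down.

```bash
python3 steer.py '0 -0.005 0 0 0.004; 0 -0.005 0 0 0.004; 0 -0.005 0.003 0 0.004; 0 -0.005 0.006 0 0.004;  0 -0.005 0.009 0 0.004; 0 -0.005 0.012 0 0.004'
python3 go.py .592 .247 .114 194.4
python3 steer.py '0 0 0.0015 0 0.004; 0 0 0.003 0 0.004; 0 0 0.0045 0 0.004; 0 0 0.006 0 0.004; 0 0 0.0075 0 0.004'
python3 go.py .592 .247 .114 194.4
```

```text
time_s: 10.6
tool_pos: [0.593, 0.2458, 0.1251]
tool_rot: [180.0, -0.0, -165.5]
force: [0.4, 0.1, -1.2]
grip_width: 0.0083
grasp_force: 40.0
shift [0.0006 0.0014 0.0111] turn 0.07 rows>= 1.0 [0.593  0.2458 0.1251] [ 1.7997e+02 -2.0000e-02 -1.6553e+02] [ 0.4  0.1 -1.2]
time_s: 11.02
tool_pos: [0.5934, 0.2452, 0.118]
tool_rot: [180.0, 0.0, -165.6]
force: [-0.7, 0.2, -1.6]
grip_width: 0.0078
grasp_force: 40.0
shift [0.0009 0.0021 0.004 ] turn 0.03 rows>= 1.0 [0.5934 0.2452 0.118 ] [ 1.7999e+02  2.0000e-02 -1.6557e+02] [-0.7  0.2 -1.6]
```

```bash
python3 steer.py '0 0 0.001 0 0.004; 0 0 0.002 0 0.004; 0 0 0.003 0 0.004; 0 0 0.003 0 0.004'|grep -E "pos|force"
python3 steer.py '0 0 0.001 0 0.004; 0 0 0.002 0 0.004; 0 0 0.002 0 0.004'|grep -E "pos|force"
python3 steer.py '0 0 0.001 0 0.004; 0 0 0.002 0 0.004; 0 0 0.002 0 0.004'|grep -E "pos|force"
```

```text
tool_pos: [0.5932, 0.2451, 0.1149]
force: [-0.4, 0.9, -0.5]
grasp_force: 40.0
tool_pos: [0.5935, 0.2452, 0.1141]
force: [-1.4, -0.6, 4.7]
grasp_force: 40.0
tool_pos: [0.5935, 0.2452, 0.114]
force: [-5.5, -2.2, 13.0]
grasp_force: 40.0
```

Floor contact is at z=0.114, exactly as expected. Next I press further down so it levels, then press back.

```bash
python3 steer.py '0 0 0.001 0 0.004; 0 0 0.002 0 0.004; 0 0 0.003 0 0.004; 0 0 0.003 0 0.004'|grep -E "pos|rot|force"
python3 steer.py '0 0.001 0 0 0.004; 0 0.002 0 0 0.004; 0 0.003 0 0 0.004; 0 0.004 0 0 0.004; 0 0.004 0 0 0.004' 60|grep -E "pos|rot|force"
python3 - <<'E'
from h import *
o=env.get_obs();print(o["wrist_torque"].round(2))
s=read_camera("side")["color"];t=read_camera("top")["color"]
cv2.imwrite("pics/m6.png",np.hstack([crop(s,180,85,80,80,400,400),crop(t,140,140,100,100,400,400)]))
E
```

```text
tool_pos: [0.5936, 0.2452, 0.114]
tool_rot: [179.9, 0.1, -165.6]
force: [-12.6, -4.4, 27.0]
grasp_force: 40.0
tool_pos: [0.5934, 0.2458, 0.114]
tool_rot: [-179.9, 0.0, -165.7]
force: [-13.4, -9.0, 28.6]
grasp_force: 60.0
[-2.32  2.5  -0.02]
```

View pics/m6.png

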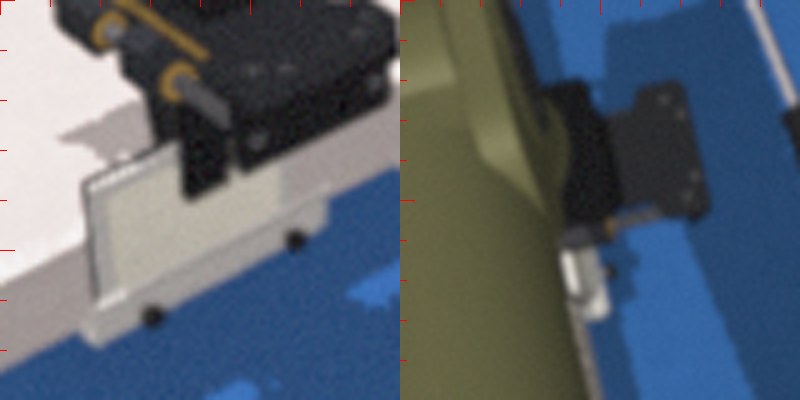

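The holder sits behind the lip and is centred between the screws at (210,148) and (239,133) in the side view. There is side load along the rail, and floor friction is holding it just off the shelf face. I'll relax the press, remove the side load, push back, then press down again.

```bash
python3 steer.py '0.001 0 -0.002 0 0.004; 0.002 0 -0.004 0 0.004; 0.003 0 -0.0055 0 0.004; 0.003 0.001 -0.0055 0 0.004; 0.003 0.002 -0.0055 0 0.004; 0.003 0.002 -0.0055 0 0.004'|grep -E "pos|rot|force"
python3 go.py .592 .247 .114 194.4
python3 steer.py '0 0.001 0 0 0.004; 0 0.002 0 0 0.004; 0 0.002 0 0 0.004'|grep -E "pos|rot|force"
python3 go.py .592 .247 .114 194.4
```

```text
tool_pos: [0.5909, 0.2466, 0.1141]
tool_rot: [-179.7, 0.1, -165.7]
force: [2.7, -6.7, 4.8]
grasp_force: 60.0
shift [-0.0011  0.0002  0.0001] turn -0.09 rows>= 1.0 [0.5909 0.2466 0.1141] [-1.7972e+02  1.1000e-01 -1.6569e+02] [ 2.7 -6.7  4.8]
tool_pos: [0.5909, 0.2466, 0.1141]
tool_rot: [-179.6, 0.1, -165.8]
force: [3.3, -10.0, 5.2]
grasp_force: 60.0
shift [-0.0011  0.0001  0.0001] turn -0.15 rows>= 1.0 [0.5909 0.2466 0.1141] [-1.7959e+02  9.0000e-02 -1.6575e+02] [  3.3 -10.    5.2]
```

```bash
python3 steer.py '0.0005 0.0005 0.001 0 0.004; 0.001 0.001 0.002 0 0.004; 0.0015 0.001 0.003 0 0.004; 0.002 0.001 0.004 0 0.004; 0.002 0.001 0.004 0 0.004; 0.002 0.001 0.004 0 0.004'|grep -E "pos|rot|force|time"
python3 go.py .592 .247 .114 194.4
```

```text
time_s: 13.95
tool_pos: [0.5909, 0.2467, 0.114]
tool_rot: [-179.6, 0.4, -165.8]
force: [1.3, -12.8, 19.3]
grasp_force: 60.0
shift [-0.0011  0.      0.    ] turn -0.2 rows>= 1.0 [0.5909 0.2467 0.114 ] [-179.61    0.36 -165.8 ] [  1.3 -12.8  19.3]
```

```bash
python3 steer.py '0 0 0 0 0.004; 0 0 0 0 0.004; 0 0 0 0 0.004; 0 0 0 0 0.004; 0 0 0 0 0.004; 0 0 0 0 0.004'|grep -E "pos|rot|force|time"
python3 - <<'E'
from h import *
s=read_camera("side")["color"];cv2.imwrite("pics/m7.png",crop(s,185,90,80,60,800,600))
E
```

```text
time_s: 14.45
tool_pos: [0.5909, 0.2466, 0.114]
tool_rot: [-179.6, 0.4, -165.8]
force: [1.7, -12.4, 18.6]
grasp_force: 60.0
```

View pics/m7.png

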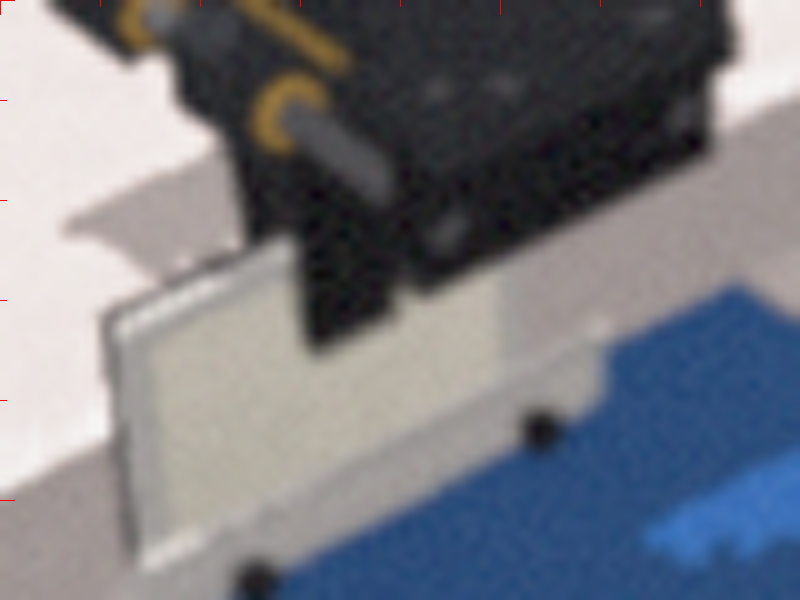

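The lip hides an equal strip of the card at both ends (about (201.5,145) and (235,126.5) in the side image), so the holder is level and fully home. The forces hold steady at about 19 N down and 12 N back.

```bash
python3 -c "
from cell import env, read_camera
print(env.sign_off())"
```

```text
the job is handed in; nothing more can be done
None
```

The label holder is upright in the rail, card facing out and about 2 mm from the middle, still gripped and pressed down with about 19 N and back against the shelf face with about 12 N; it was handed in at about 14.5 s with no verdict shown, and I did not re-measure the slide box, bottle or screwdriver afterwards.

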